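# Clamp a reed plate in the brass vise and back the screw off a quarter turn

## Robot

A 6-joint arm with a two-finger parallel gripper is mounted at the origin on the work surface. World frame = base frame: x ahead of the robot, y to its left, z up, the work surface at z = 0. Lengths are in mm, angles in rad, forces in N, time in s.
With the tool pointing down it reaches from about 350 to 975 mm from the base axis. Payload 7.1 kg.
Tool frame: the origin (TCP) lies at the very end of the fingers, on their centre line; the grasp point (between the pads) lies 19 mm behind it; z points along the fingers, y is the direction in which the jaws open and shut (so a half turn about z gives the same grasp; the last joint's range is limited). The gripper opens to 88 mm and grips with 3 to 60 N. Pads are 20 mm wide; open, the fingers measure 115 mm over their backs; the gripper's body (75 mm by 178 mm) begins 61 mm behind the grasp point.
Start: joints at [1.313, 0.423, 1.63, -0, 1.089, -0.019], TCP at [147.804, 607.255, 222.675] pointing down, gripper open.
Joint ranges: [-3, 3], [-0.9, 2.11], [0.09, 2.58], [-1.31, 4.45], [0.11, 2.69], [-2.54, 2.54]. Speed limits (rad/s): [2.39, 2.39, 3.01, 3.14, 3.14, 3.14].

## Interface

Orientations are given as a rotation vector (axis times angle).
In Python, from workcell import readout, imaging, close_job gives the robot as it stands.
- The arm moves only by the tool carry_out, never from a script. Its argument "rows" is a list of rows, each a list of 3 entries, a list of its own where there are three numbers: the shift along the tool's x, y, z in m, then the turn, a rotation vector about the tool's x, y, z in rad, then the closure, from 0 (fully open) to 1 (shut). In form: [[[dx, dy, dz], [wx, wy, wz], hand], ...]. A call has 1 to 12 rows; each row shifts and turns the commanded pose from where the row before left it, along the tool's axes as they then stand; what a row does not reach is not made up. A row lasts 1/12 s, in which the tool goes at most 41.7 mm and 7.16 degrees, less where a joint would pass 70% of its speed; a pose out of reach is approached as far as the arm can. A call with a gripper value outside its range is refused whole. The fingers move at their own pace and stop on an object; the grip force is fixed at half the most. Time passes only in rows, so rows that do not move let the fingers close. It gives the time, the measured TCP pose, the force and the opening at its end, in the units of the state.
- readout.get_obs(): the state, without advancing time (a new reading comes with each control period).
- imaging.get_image(name): name is "side" or "top"; returns the picture (400x640x3 uint8, red, green, blue); there is no depth.
- imaging.camera_params(name): a dict with "fx", "fy", "cx", "cy" (pixels), "k1" (the pictures are not rectified: a ray, as slopes to the right and down, at radius r is drawn at 1 + k1 r^2 times it, then the intrinsics apply), "rvec" (rotation vector, rad) and "tvec" (3), from world to camera coordinates, as OpenCV has them. Camera axes: x right, y down, z forward; pixel columns grow to the right and rows downward; lengths in mm; the calibration is good to about 2 mm. A picture is of the moment at which its call begins. camera_params takes no time and is no camera call.
- close_job(): hands the job in, once; it reports no verdict.
The state is a dict: "t": time; "qpos": joint angles; "qvel": joint speeds; "joint_torque": joint torques, N m; "ee_pos": TCP position; "orientation": TCP orientation; "ft_force": force on the tool from outside, world axes, zero at the start; "moment": the same for the moment, N m; "width": finger opening in mm.
Only numpy, scipy, OpenCV 4.12 (cv2) and the standard library are available. Lean on these libraries where they do the work, as an engineer would, in place of code of your own. Each camera call takes 0.05 s, during which the arm holds its last target.

## Task

In the brass vise, first push the comb that carries the reed plate fully home against the stop at the back of the vise, then turn the round knob clockwise until the screw seats, and after that back it off by a quarter turn so the plate is only lightly captive. Finish while still gripping the knob there: keep hold of it, do not let go. The comb must stay home and everything else lying on the bench stays where it is.

Things in the scene. Friction and masses are not known exactly. Their poses are not given: they have to be found in the camera images.
- vise: Brass vise, fixed. Base 110 x 100 x 14 mm. Origin: base underside, below the knob's vertical axis. x points from front (robot side) to back, the way the comb slides home; z up. Lower jaw block under the comb: 70 x 44 mm, top at 45 mm, front face 41 mm before the origin. Two pillars (outer faces y = +-37 mm) carry a bridge, 30 mm long in x, top at 102 mm. Steel upper jaw sinks 8 mm per knob turn.
- comb_slide (a joint): Travel of the comb along the vise's x axis, m. 0 = furthest out towards the front, 0.035 = fully home (hard stop). It starts 17 to 35 mm short of home. It cannot leave its guides; pushing it takes about 1.5 N and it stays where it is left.
- comb_end (a point): Centre of the front end face of the black comb with brass reed plate on top (100 mm long in x, 28 wide, 14 high; underside 45 mm, top 59 mm above the bench). The face looks along the vise's -x. Home, it lies 78 mm in front of the knob's axis and overhangs the lower jaw by 37 mm; the other end meets the back stop.
- clamp_screw (a joint): Turn of the clamp screw and its knob, rad; grows clockwise seen from above (tightening). 4.2 = seated, a hard stop; 0 = fully open, also a hard stop. It starts 1.2 to 3.4 rad short of seated. Friction about 0.06 N m and it stays where it is left. The knob does not rise or sink as it turns.
- thumb_knob: Round brass knob, fluted rim, vertical axis, 40 mm diameter, 24 mm high. Origin: centre of its underside, 126 mm above the bench, 24 mm above the bridge; a 24 mm steel collar, 6 mm high, is below. Black pointer bar on top (19 x 5 x 3 mm) from centre to rim: it points to the vise's front (-x) when seated and to the vise's -y side a quarter turn back.
- cover_plate: Bystander: chrome cover plate, 104 x 28 x 9 mm, lying loose beside the vise. Origin: centre of its underside.
- spare_comb: Bystander: bare black comb without reed plate, 100 x 28 x 12 mm, lying on the bench behind the vise. Origin: centre of its underside.
- screw_tin: Bystander: round open tin lined with cork, 72 mm diameter, 22 mm high, with screws. Origin: centre of its underside.
- scraper: Bystander: reed scraper, wooden handle and steel blade, 170 mm long along its x, 14 mm high. Origin: between handle and blade, underside.
- screwdriver: Bystander: screwdriver with wooden handle, 160 mm long along its x. Origin: its underside.
- harmonica: Bystander: assembled harmonica, 104 x 28 x 20 mm. Origin: centre of its underside.
- cork_block: Bystander: cork block, 70 x 45 x 28 mm. Origin: centre of its underside.
Not all that is in view belongs to the job. Of the things shaped like the vise, the brass one is meant.

How it is judged:
By the outcome, as a careful person would: the job done as asked, in the order asked, and still so for the second after the job is handed in, while the arm keeps its last pose, push and grip.
It also fails if it takes over 72 s, if anything falls off the work surface, if the arm or the gripper's body presses on something with over 40 N, if the wrist force passes 120 N, or if a joint passes its speed limit or range.

## Working session

There is one attempt and no reset: what is moved stays moved. The work goes in short steps, Python scripts to look and compute and a tool call to move; the robot and the scene stay as the last step left them, time stands still between calls to the robot, and variables do not carry over. Pictures are saved under pics/ and viewed, and the job is handed in when it is done.

Besides the shell and the picture viewer there is one more tool, called after "Emit:" in YAML: its name, and indented under it one key for each argument. carry_out: Moves the arm, as the interface text tells. Its arguments: {"type":"object","properties":{"rows":{"type":"array","items":{"type":"array"}}},"required":["rows"]}

```bash
ls; mkdir -p pics; python3 - <<'E'
from workcell import readout, imaging
import cv2
print(readout.get_obs())
for n in ("side","top"):
    im=imaging.get_image(n); cv2.imwrite(f"pics/{n}0.png",im[:,:,::-1]); print(imaging.camera_params(n))
E
```

```text
pics
{'t': 0.0, 'qpos': array([ 1.31300498e+00,  4.23817344e-01,  1.63067504e+00, -2.12517945e-05,
        1.08859314e+00, -1.89877471e-02]), 'qvel': array([ 8.51514211e-04,  8.16953081e-04, -5.98787469e-06,  9.76934811e-04,
       -1.46892368e-03, -8.51361524e-04]), 'joint_torque': array([ 1.31157325e-03, -5.44615674e+01, -2.73674852e+01,  6.46082824e-02,
        2.26203469e-02, -1.43262837e-04]), 'ee_pos': array([147.67161549, 606.74158425, 221.92224317]), 'orientation': array([-3.74183330e-01, -3.11903976e+00,  2.32651697e-03]), 'ft_force': array([ 0.39199412, -1.26078241, -0.49461269]), 'moment': array([-0.0249708 ,  0.00444827, -0.02304413]), 'width': 87.65666573253003}
{'fx': 412.40482165923504, 'fy': 412.40482165923504, 'cx': 316.006802036009, 'cy': 204.8004390670974, 'k1': -0.05941035700421638, 'rvec': array([ 0.28264323, -2.73883539,  1.27669645]), 'tvec': array([ 579.41724263,  144.75749227, 1089.42866993])}
{'fx': 460.9960755960444, 'fy': 460.9960755960444, 'cx': 322.70343760825307, 'cy': 199.64234891027482, 'k1': -0.02816929341665374, 'rvec': array([ 2.18987449, -2.17689617,  0.08869376]), 'tvec': array([  -2.60377727,  575.15629333, 1384.42565944])}
```

View pics/side0.png

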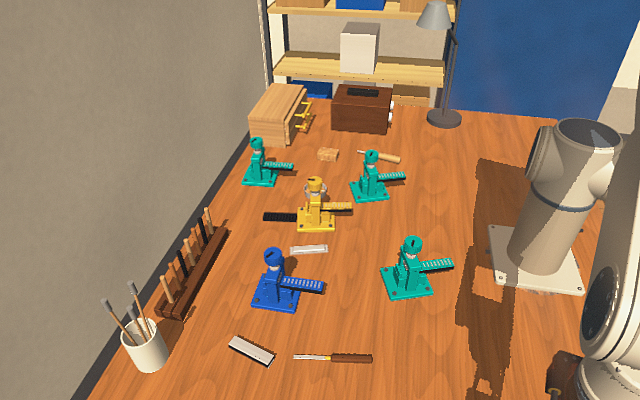

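View pics/top0.png

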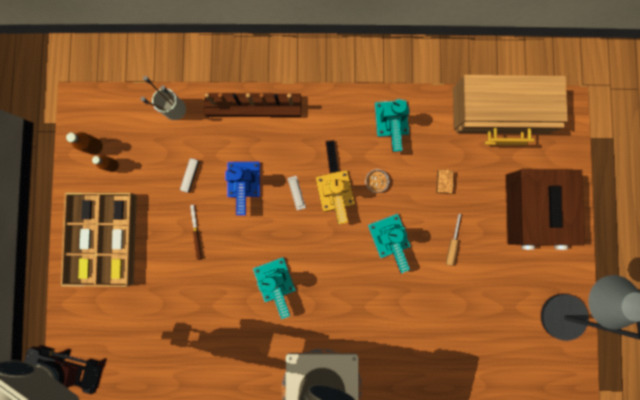

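The side view shows the brass vise at about (316,205) with its comb pointing right, towards the robot. In the top view it is at about (337,190), and the arm is parked at the left, clear of it. I'll enlarge both.

```bash
python3 - <<'E'
import cv2
a=cv2.imread("pics/top0.png")[130:240,280:400]; cv2.imwrite("pics/topc.png",cv2.resize(a,None,fx=5,fy=5,interpolation=cv2.INTER_CUBIC))
a=cv2.imread("pics/side0.png")[165:245,255:365]; cv2.imwrite("pics/sidec.png",cv2.resize(a,None,fx=7,fy=7,interpolation=cv2.INTER_CUBIC))
E
```

```text
(no output)
```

View pics/topc.png

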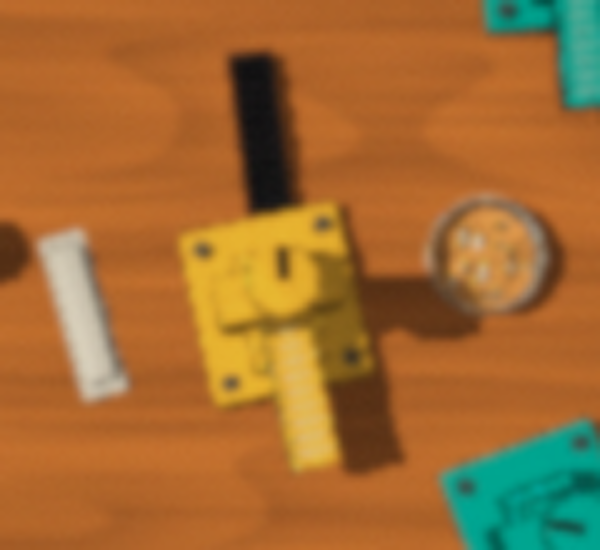

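View pics/sidec.png

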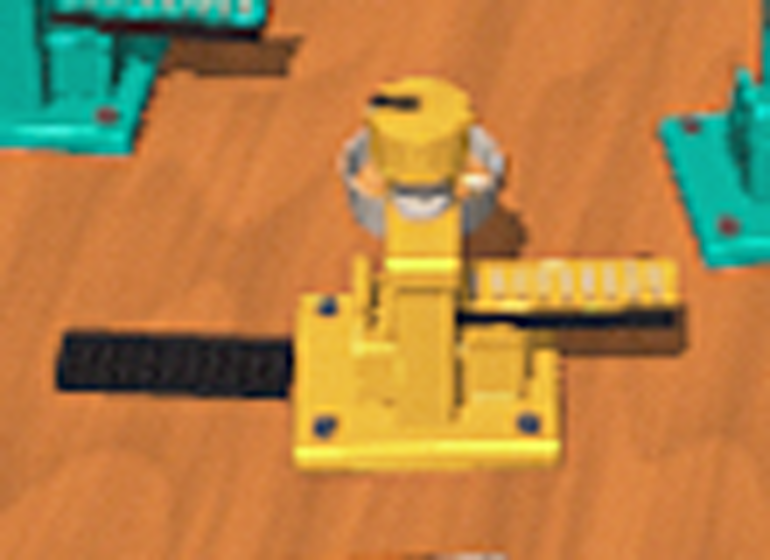

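```bash
cat > h.py <<'E'
import numpy as np, cv2
from workcell import imaging
def cam(n):
    p=imaging.camera_params(n); R,_=cv2.Rodrigues(p['rvec']); return p,R,np.array(p['tvec'],float)
def ray(n,u,v):
    p,R,t=cam(n); x=np.array([(u-p['cx'])/p['fx'],(v-p['cy'])/p['fy']]); y=x.copy()
    for _ in range(30): y=x/(1+p['k1']*(y@y))
    d=R.T@np.array([y[0],y[1],1]); return -R.T@t,d
def onz(n,u,v,z):
    c,d=ray(n,u,v); return c+d*(z-c[2])/d[2]
def proj(n,P):
    p,R,t=cam(n); q=R@np.asarray(P,float)+t; y=q[:2]/q[2]; y=y*(1+p['k1']*(y@y)); return np.array([p['fx']*y[0]+p['cx'],p['fy']*y[1]+p['cy']])
E
python3 - <<'E'
from h import *
T=lambda x,y,z:onz("top",280+(x+.5)/5-.5,130+(y+.5)/5-.5,z)
S=lambda x,y,z:onz("side",255+(x+.5)/7-.5,165+(y+.5)/7-.5,z)
np.set_printoptions(precision=1,suppress=True)
for z,p in [(150,(285,282)),(153,(283,250)),(59,(316,468)),(59,(275,335)),(59,(304,330))]: print("T",p,T(*p,z))
c=[T(*p,14) for p in [(180,237),(340,203),(375,370),(217,405)]]
print(np.array(c)); m=sum(c)/4; print("base centre",m)
d=(c[0]+c[1]-c[2]-c[3]); e=(c[0]+c[3]-c[1]-c[2]); print(np.degrees(np.arctan2(d[1],d[0])),np.degrees(np.arctan2(-e[0],e[1])))
print("side")
for z,p in [(150,(420,105)),(153,(372,100)),(153,(418,103)),(59,(677,264)),(59,(683,300)),(14,(295,450)),(14,(558,448)),(14,(553,350))]: print(p,S(*p,z))
E
```

```text
T (285, 282) [603.5 -37.2 150. ]
T (283, 250) [621.  -35.9 153. ]
T (316, 468) [502.7 -59.   59. ]
T (275, 335) [581.6 -34.4  59. ]
T (304, 330) [584.7 -51.6  59. ]
[[645.7  23.1  14. ]
 [667.4 -75.5  14. ]
 [564.2 -97.2  14. ]
 [542.1  -0.3  14. ]]
base centre [604.9 -37.5  14. ]
12.293432538590995 12.642915196547149
side
(420, 105) [602.8 -39.1 150. ]
(372, 100) [621.  -34.8 153. ]
(418, 103) [602.9 -36.3 153. ]
(677, 264) [503.  -71.4  59. ]
(683, 300) [497.2 -49.1  59. ]
(295, 450) [644.4  21.9  14. ]
(558, 448) [539.5  -0.   14. ]
(553, 350) [552.4 -59.1  14. ]
```

The vise yaw is about 12.4° and the knob axis is near (603.5, -37.5). The comb is about 25 mm short of home. The pointer is about 174° short of seated, which fits in one wrist sweep. I'll turn the tool to match the vise first.

Emit:
carry_out:
  rows:
    - [[0, 0, 0], [0, 0, -0.115], 1]
    - [[0, 0, 0], [0, 0, -0.115], 1]
    - [[0, 0, 0], [0, 0, -0.115], 1]
    - [[0, 0, 0], [0, 0, -0.11], 1]

```text
t: 0.43
ee_pos: [147.7, 606.9, 222.2]
orientation: [0.348, -3.122, 0.001]
ft_force: [-0.6, -0.1, -0.2]
width: 64.8
```

```bash
cat > st.py <<'E'
from h import *
from workcell import readout
from scipy.spatial.transform import Rotation as Ro
def st():
    o=readout.get_obs(); R=Ro.from_rotvec(o['orientation']).as_matrix()
    A=np.radians(12.4); K=np.array([603.5,-37.5,0]); V=np.array([[np.cos(A),np.sin(A),0],[-np.sin(A),np.cos(A),0],[0,0,1]])
    print("t %.2f"%o['t'],"pos",o['ee_pos'].round(1),"vise",(V@(o['ee_pos']-K)).round(1),"tooly yaw-102.4: %.2f"%(np.degrees(np.arctan2(R[1,1],R[0,1]))-102.4),"z",R[:,2].round(3),"q6 %.3f"%o['qpos'][5],"F",(V@o['ft_force']).round(1),"M",o['moment'].round(3),"w %.1f"%o['width'])
if __name__=="__main__": st()
E
python3 st.py
python3 -c "
from h import *
print(onz('top',389,232,150),onz('top',405,270,59),onz('top',262,232,150))"
```

```text
t 0.43 pos [147.7 606.9 222.2] vise [-306.8  727.3  222.2] tooly yaw-102.4: 0.32 z [-0.    -0.001 -1.   ] q6 -0.480 F [-0.6  0.1 -0.2] M [ 0.089 -0.005  0.005] w 64.8
[ 476.68043447 -182.42323749  150.        ] [ 366.06147378 -242.50792231   59.        ] [474.64500023 168.20208393 150.        ]
```

Emit:
carry_out:
  rows:
    - [[-0.008, -0.036, 0], [0, 0, 0], 1]
    - [[-0.008, -0.036, 0], [0, 0, 0], 1]
    - [[-0.008, -0.036, 0], [0, 0, 0], 1]
    - [[-0.008, -0.036, 0], [0, 0, 0], 1]
    - [[-0.008, -0.036, 0], [0, 0, 0], 1]
    - [[-0.008, -0.036, 0], [0, 0, 0], 1]
    - [[-0.008, -0.036, 0], [0, 0, 0], 1]
    - [[-0.008, -0.036, 0], [0, 0, 0], 1]
    - [[-0.008, -0.036, 0], [0, 0, 0], 1]
    - [[-0.008, -0.036, 0], [0, 0, 0], 1]

```text
t: 1.27
ee_pos: [303.3, 271.0, 222.6]
orientation: [0.34, -3.123, 0.0]
ft_force: [0.8, 0.5, -0.2]
width: 0.8
```

Emit:
carry_out:
  rows:
    - [[-0.008, -0.036, 0], [0, 0, 0], 1]
    - [[-0.008, -0.036, 0], [0, 0, 0], 1]
    - [[-0.008, -0.036, 0], [0, 0, 0], 1]
    - [[-0.008, -0.036, 0], [0, 0, 0], 1]
    - [[-0.008, -0.036, 0], [0, 0, 0], 1]
    - [[-0.008, -0.036, 0], [0, 0, 0], 1]
    - [[-0.008, -0.036, 0], [0, 0, 0], 1]
    - [[-0.008, -0.036, 0], [0, 0, 0], 1]
    - [[-0.008, -0.036, 0], [0, 0, 0], 1]
    - [[0, 0, 0], [0, 0, 0], 1]

```text
t: 2.1
ee_pos: [445.6, -32.8, 223.0]
orientation: [-0.332, 3.122, -0.003]
ft_force: [0.1, 0.2, -0.4]
width: 0.8
```

```bash
python3 st.py
```

```text
t 2.10 pos [445.6 -32.8 223. ] vise [-153.2   38.5  223. ] tooly yaw-102.4: -0.25 z [ 0.002 -0.002 -1.   ] q6 -1.881 F [ 0.1  0.1 -0.4] M [-0.001 -0.014 -0.007] w 0.8
```

Emit:
carry_out:
  rows:
    - [[-0.0125, -0.015, 0], [0, 0, 0], 1]
    - [[-0.0125, -0.015, 0], [0, 0, 0], 1]
    - [[0, 0, 0], [0, 0, -0.09], 1]
    - [[0, 0, 0], [0, 0, -0.09], 1]
    - [[0, 0, 0], [0, 0, -0.08], 1]
    - [[0, 0, 0.03], [0, 0, 0], 1]
    - [[0, 0, 0], [0, 0, 0], 1]
    - [[0, 0, 0], [0, 0, 0], 1]

```text
t: 2.77
ee_pos: [472.3, -51.7, 191.7]
orientation: [0.74, -3.049, -0.002]
ft_force: [0.6, 1.0, 0.6]
width: 0.5
```

```bash
python3 st.py; python3 - <<'E'
from workcell import imaging; import cv2
a=imaging.get_image("side")[:,:,::-1][100:300,200:440]; cv2.imwrite("pics/s1.png",cv2.resize(a,None,fx=3.3,fy=2.9*1.138,interpolation=cv2.INTER_CUBIC)[:600])
E
```

```text
t 2.77 pos [472.3 -51.7 191.7] vise [-131.1   14.3  191.7] tooly yaw-102.4: 14.87 z [-0.004  0.001 -1.   ] q6 -2.181 F [0.8 0.8 0.6] M [ 0.024 -0.017 -0.027] w 0.5
```

View pics/s1.png

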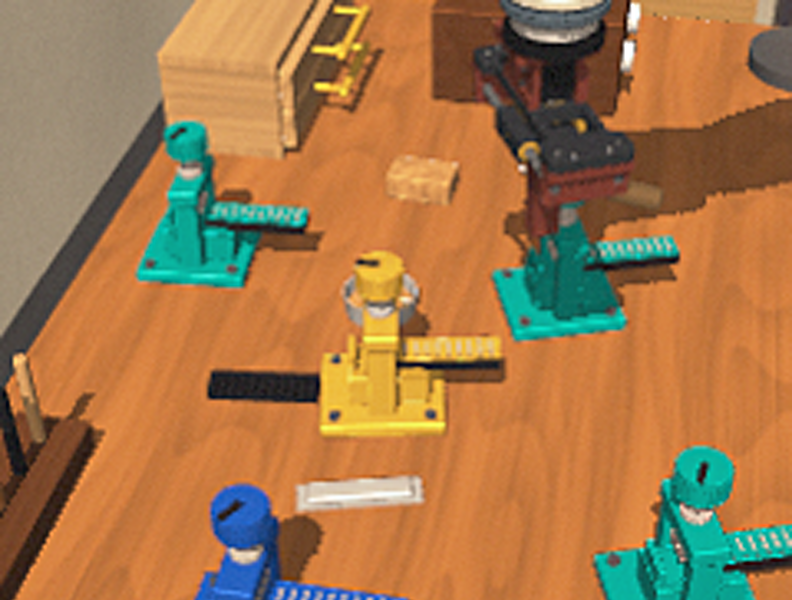

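Emit:
carry_out:
  rows:
    - [[-0.006, -0.008, 0], [0, 0, 0], 1]
    - [[0, 0, 0.024], [0, 0, 0], 1]
    - [[0, 0, 0.024], [0, 0, 0], 1]
    - [[0, 0, 0.024], [0, 0, 0], 1]
    - [[0, 0, 0.024], [0, 0, 0], 1]
    - [[0, 0, 0.024], [0, 0, 0], 1]
    - [[0, 0, 0.022], [0, 0, 0], 1]
    - [[0, 0, 0], [0, 0, 0], 1]
    - [[0, 0, 0], [0, 0, 0], 1]

```text
t: 3.57
ee_pos: [483.3, -56.7, 50.7]
orientation: [0.741, -3.052, -0.001]
ft_force: [0.1, -0.4, 0.6]
width: 0.2
```

```bash
python3 st.py; python3 - <<'E'
from workcell import imaging; import cv2
a=imaging.get_image("side")[:,:,::-1][140:280,240:440]; cv2.imwrite("pics/s2.png",cv2.resize(a,None,fx=4,fy=4,interpolation=cv2.INTER_CUBIC))
E
```

```text
t 3.57 pos [483.3 -56.7  50.7] vise [-121.5    7.1   50.7] tooly yaw-102.4: 14.88 z [-0.001  0.    -1.   ] q6 -2.188 F [ 0.  -0.4  0.6] M [ 0.06  -0.008  0.004] w 0.2
```

View pics/s2.png

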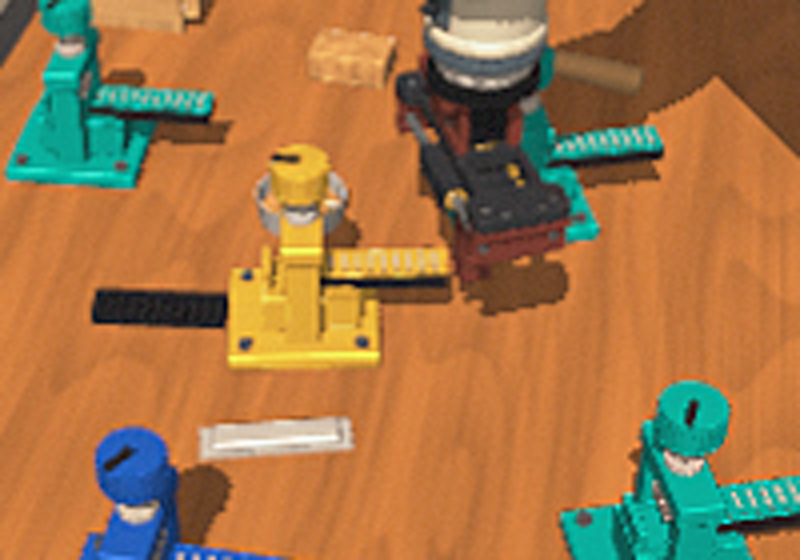

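Emit:
carry_out:
  rows:
    - [[-0.0024, -0.00065, 0], [0, 0, 0], 1]
    - [[-0.0024, -0.00065, 0], [0, 0, 0], 1]
    - [[-0.0024, -0.00065, 0], [0, 0, 0], 1]
    - [[-0.0024, -0.00065, 0], [0, 0, 0], 1]
    - [[-0.0024, -0.00065, 0], [0, 0, 0], 1]
    - [[-0.0024, -0.00065, 0], [0, 0, 0], 1]
    - [[-0.0024, -0.00065, 0], [0, 0, 0], 1]
    - [[-0.0024, -0.00065, 0], [0, 0, 0], 1]
    - [[0, 0, 0], [0, 0, 0], 1]

```text
t: 4.37
ee_pos: [502.9, -52.2, 50.7]
orientation: [-0.741, 3.052, -0.0]
ft_force: [-0.7, -0.2, -0.3]
width: 0.5
```

```bash
python3 st.py
```

```text
t 4.37 pos [502.9 -52.2  50.7] vise [-101.4    7.2   50.7] tooly yaw-102.4: 14.89 z [ 0.  0. -1.] q6 -2.174 F [-0.7 -0.  -0.3] M [ 0.048  0.04  -0.02 ] w 0.5
```

Emit:
carry_out:
  rows:
    - [[-0.0015, -0.0004, 0], [0, 0, 0], 1]
    - [[-0.0015, -0.0004, 0], [0, 0, 0], 1]
    - [[-0.0015, -0.0004, 0], [0, 0, 0], 1]
    - [[-0.0015, -0.0004, 0], [0, 0, 0], 1]
    - [[-0.0015, -0.0004, 0], [0, 0, 0], 1]
    - [[0, 0, 0], [0, 0, 0], 1]

```text
t: 4.87
ee_pos: [510.2, -50.6, 50.7]
orientation: [-0.741, 3.053, -0.0]
ft_force: [-0.1, 0.5, 0.6]
width: 0.1
```

```bash
python3 st.py
```

```text
t 4.87 pos [510.2 -50.6  50.7] vise [-93.9   7.2  50.7] tooly yaw-102.4: 14.88 z [ 0.  0. -1.] q6 -2.169 F [-0.   0.5  0.6] M [0.075 0.12  0.011] w 0.1
```

Emit:
carry_out:
  rows:
    - [[-0.001, -0.0003, 0], [0, 0, 0], 1]
    - [[-0.001, -0.0003, 0], [0, 0, 0], 1]
    - [[0, 0, 0], [0, 0, 0], 1]

```text
t: 5.12
ee_pos: [512.1, -50.2, 50.7]
orientation: [-0.741, 3.053, 0.0]
ft_force: [-0.4, -0.0, 0.1]
width: 0.4
```

```bash
python3 st.py
```

```text
t 5.12 pos [512.1 -50.2  50.7] vise [-92.    7.2  50.7] tooly yaw-102.4: 14.88 z [-0.  0. -1.] q6 -2.168 F [-0.4  0.1  0.1] M [ 0.095  0.158 -0.032] w 0.4
```

Emit:
carry_out:
  rows:
    - [[-0.001, -0.0003, 0], [0, 0, 0], 1]
    - [[-0.001, -0.0003, 0], [0, 0, 0], 1]
    - [[0, 0, 0], [0, 0, 0], 1]

```text
t: 5.37
ee_pos: [513.1, -49.9, 50.5]
orientation: [0.741, -3.051, -0.001]
ft_force: [-5.2, -0.7, 3.1]
width: 0.3
```

```bash
python3 st.py;  python3 - <<'E'
from workcell import imaging; import cv2
a=imaging.get_image("side")[:,:,::-1][165:245,255:365]; cv2.imwrite("pics/s3.png",cv2.resize(a,None,fx=7,fy=7,interpolation=cv2.INTER_CUBIC))
a=imaging.get_image("top")[:,:,::-1][130:240,280:400]; cv2.imwrite("pics/t3.png",cv2.resize(a,None,fx=5,fy=5,interpolation=cv2.INTER_CUBIC))
E
```

```text
t 5.37 pos [513.1 -49.9  50.5] vise [-91.    7.3  50.5] tooly yaw-102.4: 14.89 z [-0.002  0.    -1.   ] q6 -2.167 F [-5.2  0.5  3.1] M [-0.082  0.726 -0.017] w 0.3
```

View pics/s3.png

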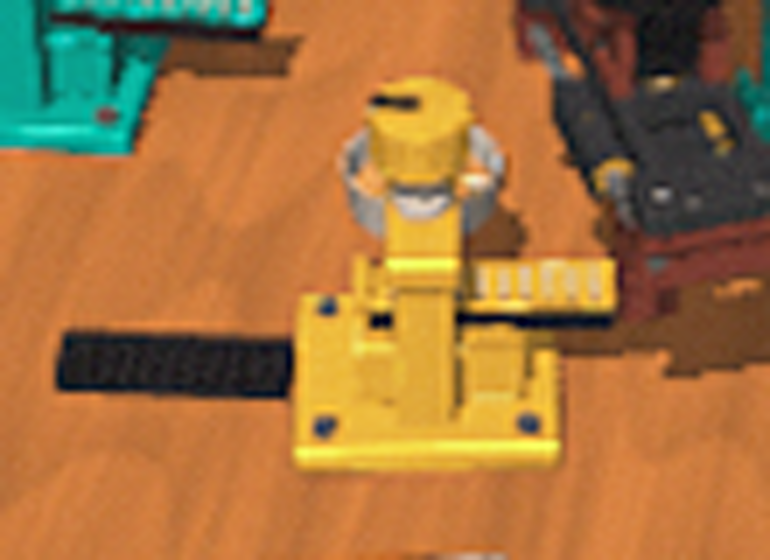

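View pics/t3.png

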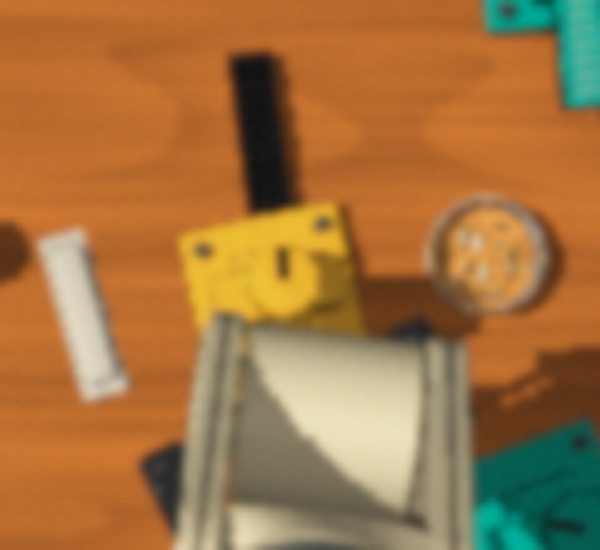

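At -91 mm the push force rises to 5 N, which is where the stop was predicted. The side view shows the comb end moved from (677,264) to (615,262). I'll push slightly more to confirm the hard stop.

Emit:
carry_out:
  rows:
    - [[-0.001, -0.0003, 0], [0, 0, 0], 1]
    - [[-0.0005, -0.0001, 0], [0, 0, 0], 1]
    - [[0, 0, 0], [0, 0, 0], 1]

```text
t: 5.72
ee_pos: [513.3, -49.7, 50.4]
orientation: [0.74, -3.049, -0.002]
ft_force: [-9.3, -3.0, 5.5]
width: 0.2
```

```bash
python3 st.py; python3 - <<'E'
from h import *
S=lambda x,y,z:onz("side",255+(x+.5)/7-.5,165+(y+.5)/7-.5,z)
print(S(677,264,59),S(615,262,59))
E
```

```text
t 5.72 pos [513.3 -49.7  50.4] vise [-90.7   7.4  50.4] tooly yaw-102.4: 14.89 z [-0.004 -0.    -1.   ] q6 -2.166 F [-9.7 -1.   5.5] M [-0.46   1.494 -0.109] w 0.2
[503.02645173 -71.43349622  59.        ] [528.36959504 -67.8188399   59.        ]
```

The comb is home: 9.7 N with only 0.3 mm more travel. I'll retreat, lift, align and open above the knob.

Emit:
carry_out:
  rows:
    - [[0.004, 0.001, 0], [0, 0, 0], 1]
    - [[0.008, 0.002, 0], [0, 0, 0], 1]
    - [[0, 0, -0.03], [0, 0, 0], 1]
    - [[0, 0, -0.036], [0, 0, 0], 1]
    - [[0, 0, -0.036], [0, 0, 0], 1]
    - [[0, 0, -0.036], [0, 0, 0], 1]
    - [[0, 0, 0], [0, 0, 0.09], 0]
    - [[0, 0, 0], [0, 0, 0.09], 0]
    - [[0, 0, 0], [0, 0, 0.08], 0]
    - [[0, 0, 0], [0, 0, 0], 0]
    - [[0, 0, 0], [0, 0, 0], 0]

```text
t: 6.63
ee_pos: [503.6, -52.5, 188.8]
orientation: [-0.342, 3.122, -0.0]
ft_force: [-0.6, 0.9, -0.4]
width: 30.2
```

```bash
python3 st.py;python3 - <<'E'
from workcell import imaging; import cv2
a=imaging.get_image("side")[:,:,::-1][165:245,255:365]; cv2.imwrite("pics/s4.png",cv2.resize(a,None,fx=7,fy=7,interpolation=cv2.INTER_CUBIC))
E
```

```text
t 6.63 pos [503.6 -52.5 188.8] vise [-100.7    6.8  188.8] tooly yaw-102.4: 0.12 z [ 0.001 -0.    -1.   ] q6 -1.917 F [-0.4  1.  -0.4] M [ 0.013 -0.007 -0.018] w 30.2
```

View pics/s4.png

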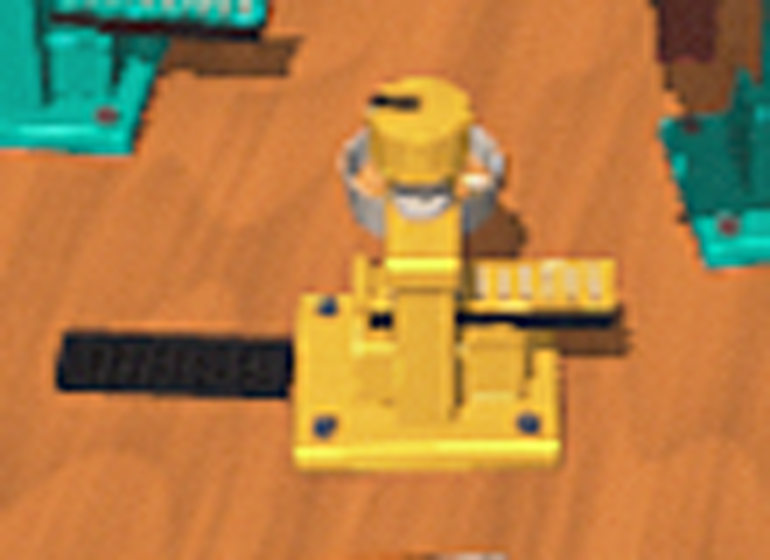

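Emit:
carry_out:
  rows:
    - [[-0.025, -0.0017, 0], [0, 0, 0], 0]
    - [[-0.025, -0.0017, 0], [0, 0, 0], 0]
    - [[-0.025, -0.0017, 0], [0, 0, 0], 0]
    - [[-0.0257, -0.0017, 0], [0, 0, 0], 0]
    - [[0, 0, 0], [0, 0, 0], 0]
    - [[0, 0, 0], [0, 0, 0], 0]

```text
t: 7.18
ee_pos: [603.8, -37.3, 188.0]
orientation: [0.342, -3.123, -0.0]
ft_force: [-0.5, 0.9, -0.6]
width: 74.2
```

```bash
python3 st.py;python3 - <<'E'
from workcell import imaging; import cv2
a=imaging.get_image("side")[:,:,::-1][145:245,245:365]; cv2.imwrite("pics/s5.png",cv2.resize(a,None,fx=6,fy=6,interpolation=cv2.INTER_CUBIC))
E
```

```text
t 7.18 pos [603.8 -37.3 188. ] vise [  0.4   0.2 188. ] tooly yaw-102.4: 0.11 z [-0.  0. -1.] q6 -1.870 F [-0.3  0.9 -0.6] M [ 0.041  0.017 -0.036] w 74.2
```

View pics/s5.png

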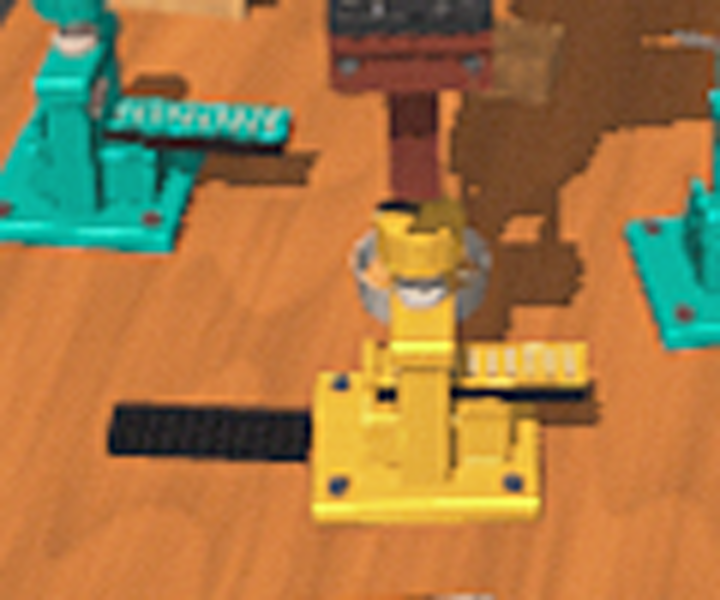

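The finger column (about 415) lines up with the knob (about 420). Next I'll descend and close.

Emit:
carry_out:
  rows:
    - [[0, 0, 0.02], [0, 0, 0], 0]
    - [[0, 0, 0.02], [0, 0, 0], 0]
    - [[0, 0, 0.016], [0, 0, 0], 0]
    - [[0, 0, 0.008], [0, 0, 0], 0]
    - [[0, 0, 0], [0, 0, 0], 0]
    - [[0, 0, 0], [0, 0, 0], 0]

```text
t: 7.73
ee_pos: [602.7, -37.6, 124.8]
orientation: [0.339, -3.122, -0.0]
ft_force: [-0.4, -0.3, 1.1]
width: 88.0
```

```bash
python3 st.py
```

```text
t 7.73 pos [602.7 -37.6 124.8] vise [-8.000e-01  1.000e-01  1.248e+02] tooly yaw-102.4: -0.00 z [-0.001  0.    -1.   ] q6 -1.869 F [-0.4 -0.2  1.1] M [ 0.064 -0.009 -0.02 ] w 88.0
```

Emit:
carry_out:
  rows:
    - [[0, 0, 0], [0, 0, 0], 1]
    - [[0, 0, 0], [0, 0, 0], 1]
    - [[0, 0, 0], [0, 0, 0], 1]
    - [[0, 0, 0], [0, 0, 0], 1]
    - [[0, 0, 0], [0, 0, 0], 1]
    - [[0, 0, 0], [0, 0, 0], 1]
    - [[0, 0, 0], [0, 0, 0], 1]

```text
t: 8.32
ee_pos: [603.3, -37.4, 124.8]
orientation: [-0.339, 3.123, -0.0]
ft_force: [0.1, 0.4, -0.8]
width: 44.6
```

```bash
python3 st.py
```

```text
t 8.32 pos [603.3 -37.4 124.8] vise [-1.000e-01  1.000e-01  1.248e+02] tooly yaw-102.4: -0.01 z [ 0. -0. -1.] q6 -1.869 F [ 0.2  0.3 -0.8] M [ 0.036  0.043 -0.04 ] w 44.6
```

Emit:
carry_out:
  rows:
    - [[0, 0, 0], [0, 0, 0], 1]
    - [[0, 0, 0], [0, 0, 0], 1]
    - [[0, 0, 0], [0, 0, 0], 1]
    - [[0, 0, 0], [0, 0, 0], 1]

```text
t: 8.65
ee_pos: [603.3, -37.3, 124.7]
orientation: [0.339, -3.123, -0.0]
ft_force: [-1.2, 1.9, 1.0]
width: 39.7
```

```bash
python3 st.py
```

```text
t 8.65 pos [603.3 -37.3 124.7] vise [ -0.2   0.3 124.7] tooly yaw-102.4: -0.01 z [-0.  0. -1.] q6 -1.869 F [-0.8  2.1  1. ] M [ 0.294  0.085 -0.045] w 39.7
```

The grip is well centred (width 39.7, about 2 N side force). Now I'll turn clockwise.

Emit:
carry_out:
  rows:
    - [[0, 0, 0], [0, 0, 0.1], 1]
    - [[0, 0, 0], [0, 0, 0.1], 1]
    - [[0, 0, 0], [0, 0, 0.1], 1]
    - [[0, 0, 0], [0, 0, 0.1], 1]
    - [[0, 0, 0], [0, 0, 0.1], 1]
    - [[0, 0, 0], [0, 0, 0.1], 1]
    - [[0, 0, 0], [0, 0, 0.1], 1]
    - [[0, 0, 0], [0, 0, 0.1], 1]
    - [[0, 0, 0], [0, 0, 0.1], 1]
    - [[0, 0, 0], [0, 0, 0.1], 1]
    - [[0, 0, 0], [0, 0, 0], 1]
    - [[0, 0, 0], [0, 0, 0], 1]

```text
t: 9.65
ee_pos: [603.3, -37.2, 124.7]
orientation: [-1.196, -2.905, -0.0]
ft_force: [-0.8, 2.7, 1.1]
width: 39.1
```

```bash
python3 st.py;python3 - <<'E'
from workcell import imaging; import cv2
a=imaging.get_image("side")[:,:,::-1][145:245,245:365]; cv2.imwrite("pics/s6.png",cv2.resize(a,None,fx=6,fy=6,interpolation=cv2.INTER_CUBIC))
E
```

```text
t 9.65 pos [603.3 -37.2 124.7] vise [ -0.2   0.3 124.7] tooly yaw-102.4: -57.15 z [-0.  0. -1.] q6 -0.872 F [-0.2  2.8  1.1] M [ 0.36   0.098 -0.051] w 39.1
```

View pics/s6.png

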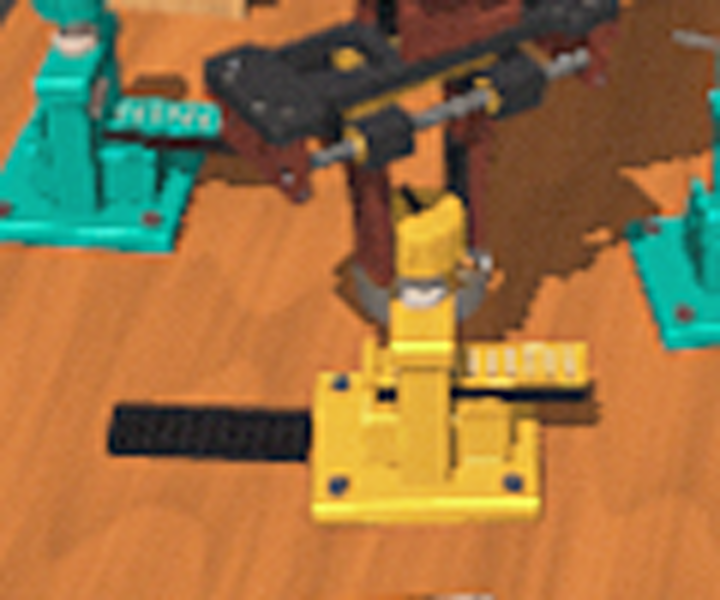

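The knob turns with the fingers: the pointer near (410,200) has swung clockwise. Continuing.

Emit:
carry_out:
  rows:
    - [[0, 0, 0], [0, 0, 0.1], 1]
    - [[0, 0, 0], [0, 0, 0.1], 1]
    - [[0, 0, 0], [0, 0, 0.1], 1]
    - [[0, 0, 0], [0, 0, 0.1], 1]
    - [[0, 0, 0], [0, 0, 0.1], 1]
    - [[0, 0, 0], [0, 0, 0.1], 1]
    - [[0, 0, 0], [0, 0, 0.1], 1]
    - [[0, 0, 0], [0, 0, 0.1], 1]
    - [[0, 0, 0], [0, 0, 0.1], 1]
    - [[0, 0, 0], [0, 0, 0.1], 1]
    - [[0, 0, 0], [0, 0, 0.1], 1]
    - [[0, 0, 0], [0, 0, 0.1], 1]

```text
t: 10.7
ee_pos: [603.3, -37.3, 124.7]
orientation: [-2.631, -1.716, -0.0]
ft_force: [-0.8, 2.9, 1.1]
width: 39.6
```

Emit:
carry_out:
  rows:
    - [[0, 0, 0], [0, 0, 0.1], 1]
    - [[0, 0, 0], [0, 0, 0.1], 1]
    - [[0, 0, 0], [0, 0, 0.1], 1]
    - [[0, 0, 0], [0, 0, 0.1], 1]
    - [[0, 0, 0], [0, 0, 0], 1]
    - [[0, 0, 0], [0, 0, 0], 1]

```text
t: 11.2
ee_pos: [603.3, -37.3, 124.7]
orientation: [-2.916, -1.168, -0.0]
ft_force: [-0.4, 3.0, 1.5]
width: 39.1
```

```bash
python3 st.py;python3 - <<'E'
from workcell import imaging; import cv2
a=imaging.get_image("side")[:,:,::-1][145:245,245:365]; cv2.imwrite("pics/s7.png",cv2.resize(a,None,fx=6,fy=6,interpolation=cv2.INTER_CUBIC))
E
```

```text
t 11.20 pos [603.3 -37.3 124.7] vise [-1.000e-01  2.000e-01  1.247e+02] tooly yaw-102.4: -148.73 z [ 0.  0. -1.] q6 0.727 F [0.2 3.  1.5] M [ 0.47   0.205 -0.107] w 39.1
```

View pics/s7.png

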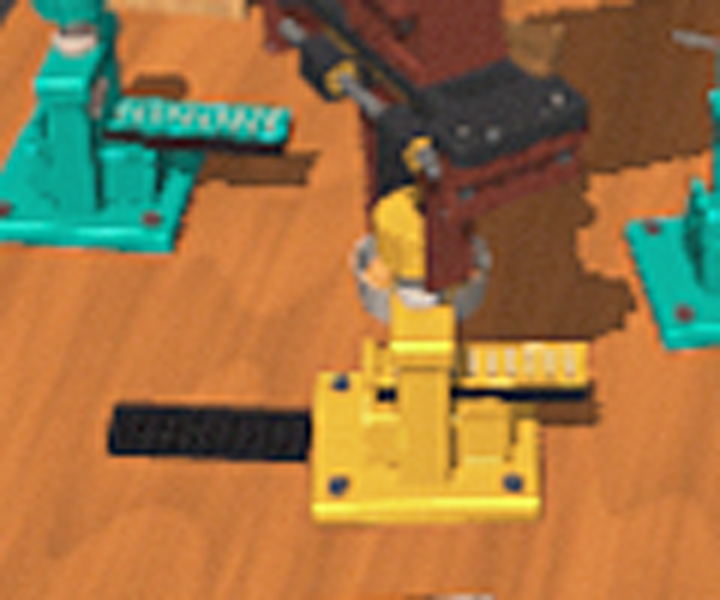

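Emit:
carry_out:
  rows:
    - [[0, 0, 0], [0, 0, 0.07], 1]
    - [[0, 0, 0], [0, 0, 0.07], 1]
    - [[0, 0, 0], [0, 0, 0.07], 1]
    - [[0, 0, 0], [0, 0, 0.07], 1]
    - [[0, 0, 0], [0, 0, 0], 1]
    - [[0, 0, 0], [0, 0, 0], 1]

```text
t: 11.75
ee_pos: [603.3, -37.3, 124.7]
orientation: [-3.051, -0.749, -0.0]
ft_force: [-0.2, 4.7, 2.7]
width: 39.6
```

```bash
python3 st.py
```

```text
t 11.75 pos [603.3 -37.3 124.7] vise [-1.000e-01  2.000e-01  1.247e+02] tooly yaw-102.4: -164.79 z [ 0.  0. -1.] q6 1.007 F [0.8 4.6 2.7] M [ 0.571  0.182 -0.041] w 39.6
```

Emit:
carry_out:
  rows:
    - [[0, 0, 0], [0, 0, 0.05], 1]
    - [[0, 0, 0], [0, 0, 0.05], 1]
    - [[0, 0, 0], [0, 0, 0], 1]
    - [[0, 0, 0], [0, 0, 0], 1]

```text
t: 12.08
ee_pos: [603.3, -37.3, 124.7]
orientation: [-3.084, -0.595, -0.0]
ft_force: [-0.5, 3.8, 2.4]
width: 39.4
```

```bash
python3 st.py
```

```text
t 12.08 pos [603.3 -37.3 124.7] vise [-1.000e-01  2.000e-01  1.247e+02] tooly yaw-102.4: -170.55 z [ 0.  0. -1.] q6 1.108 F [0.3 3.8 2.4] M [ 0.69   0.14  -0.047] w 39.4
```

Emit:
carry_out:
  rows:
    - [[0, 0, 0], [0, 0, 0.04], 1]
    - [[0, 0, 0], [0, 0, 0], 1]
    - [[0, 0, 0], [0, 0, 0], 1]

```text
t: 12.33
ee_pos: [603.3, -37.3, 124.7]
orientation: [-3.096, -0.533, -0.0]
ft_force: [0.5, 3.9, 2.0]
width: 39.5
```

```bash
python3 st.py
```

```text
t 12.33 pos [603.3 -37.3 124.7] vise [-1.000e-01  2.000e-01  1.247e+02] tooly yaw-102.4: -172.86 z [ 0.  0. -1.] q6 1.148 F [1.3 3.7 2. ] M [0.78  0.146 0.205] w 39.5
```

Emit:
carry_out:
  rows:
    - [[0, 0, 0], [0, 0, 0.04], 1]
    - [[0, 0, 0], [0, 0, 0], 1]
    - [[0, 0, 0], [0, 0, 0], 1]

```text
t: 12.58
ee_pos: [602.8, -37.5, 124.7]
orientation: [3.106, 0.471, -0.002]
ft_force: [-2.7, 4.5, 4.2]
width: 39.7
```

```bash
python3 st.py
```

```text
t 12.58 pos [602.8 -37.5 124.7] vise [ -0.7   0.2 124.7] tooly yaw-102.4: -175.16 z [-0.001 -0.    -1.   ] q6 1.189 F [-1.7  5.   4.2] M [0.549 0.674 0.575] w 39.7
```

The reaction moment climbs to 0.58 N m, so the screw is seated (first contact at about -172° relative, against a forecast of -174°). Now I'll back off, checking for slip at the start.

Emit:
carry_out:
  rows:
    - [[0, 0, 0], [0, 0, -0.04], 1]
    - [[0, 0, 0], [0, 0, 0], 1]
    - [[0, 0, 0], [0, 0, 0], 1]

```text
t: 12.83
ee_pos: [602.8, -37.5, 124.7]
orientation: [-3.097, -0.528, 0.002]
ft_force: [-3.7, 3.3, 4.6]
width: 39.5
```

```bash
python3 st.py
```

```text
t 12.83 pos [602.8 -37.5 124.7] vise [ -0.7   0.2 124.7] tooly yaw-102.4: -173.05 z [-0.001  0.    -1.   ] q6 1.151 F [-2.9  4.   4.6] M [0.462 0.826 0.097] w 39.5
```

Emit:
carry_out:
  rows:
    - [[0, 0, 0], [0, 0, -0.02], 1]
    - [[0, 0, 0], [0, 0, 0], 1]
    - [[0, 0, 0], [0, 0, 0], 1]

```text
t: 13.08
ee_pos: [602.8, -37.5, 124.7]
orientation: [-3.091, -0.559, 0.001]
ft_force: [-3.1, 3.0, 5.8]
width: 39.8
```

```bash
python3 st.py
```

```text
t 13.08 pos [602.8 -37.5 124.7] vise [-7.000e-01  1.000e-01  1.247e+02] tooly yaw-102.4: -171.91 z [-0.001  0.    -1.   ] q6 1.131 F [-2.4  3.6  5.8] M [0.457 0.825 0.065] w 39.8
```

Emit:
carry_out:
  rows:
    - [[0, 0, 0], [0, 0, -0.1], 1]
    - [[0, 0, 0], [0, 0, -0.1], 1]
    - [[0, 0, 0], [0, 0, -0.1], 1]
    - [[0, 0, 0], [0, 0, -0.1], 1]
    - [[0, 0, 0], [0, 0, -0.1], 1]
    - [[0, 0, 0], [0, 0, -0.1], 1]
    - [[0, 0, 0], [0, 0, -0.1], 1]
    - [[0, 0, 0], [0, 0, -0.1], 1]
    - [[0, 0, 0], [0, 0, -0.1], 1]
    - [[0, 0, 0], [0, 0, -0.1], 1]
    - [[0, 0, 0], [0, 0, -0.1], 1]
    - [[0, 0, 0], [0, 0, -0.1], 1]

```text
t: 14.08
ee_pos: [603.3, -37.9, 124.7]
orientation: [2.231, 2.212, -0.0]
ft_force: [-2.7, 1.6, 3.5]
width: 39.4
```

Emit:
carry_out:
  rows:
    - [[0, 0, 0], [0, 0, -0.1], 1]
    - [[0, 0, 0], [0, 0, -0.1], 1]
    - [[0, 0, 0], [0, 0, -0.1], 1]
    - [[0, 0, 0], [0, 0, -0.065], 1]
    - [[0, 0, 0], [0, 0, 0], 1]
    - [[0, 0, 0], [0, 0, 0], 1]
    - [[0, 0, 0], [0, 0, 0], 1]

```text
t: 14.67
ee_pos: [603.5, -37.8, 124.7]
orientation: [1.8, 2.574, -0.0]
ft_force: [-1.2, 0.2, 3.1]
width: 39.7
```

```bash
python3 st.py;python3 - <<'E'
from workcell import imaging; import cv2
im=imaging.get_image("side")[:,:,::-1]; cv2.imwrite("pics/s8full.png",im)
cv2.imwrite("pics/s8.png",cv2.resize(im[160:240,270:370],None,fx=7,fy=7,interpolation=cv2.INTER_CUBIC))
cv2.imwrite("pics/t8.png",imaging.get_image("top")[:,:,::-1])
E
```

```text
t 14.67 pos [603.5 -37.8 124.7] vise [ -0.   -0.3 124.7] tooly yaw-102.4: -82.35 z [ 0.001 -0.    -1.   ] q6 -0.432 F [-1.1  0.5  3.1] M [-0.048  0.134  0.012] w 39.7
```

View pics/s8.png

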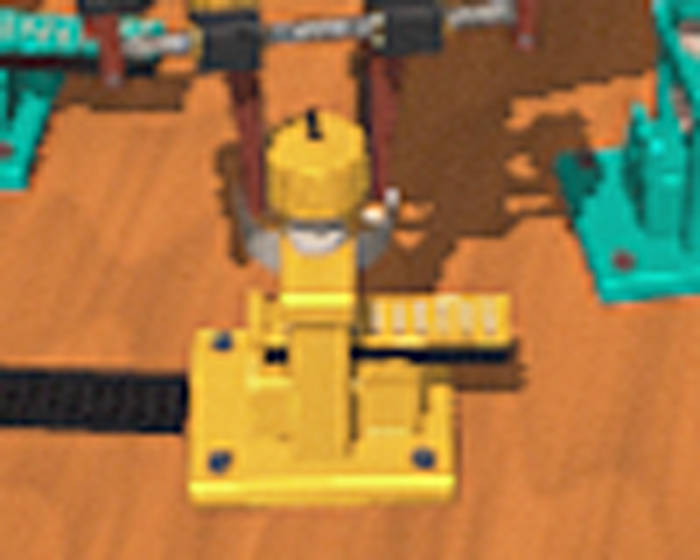

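View pics/s8full.png

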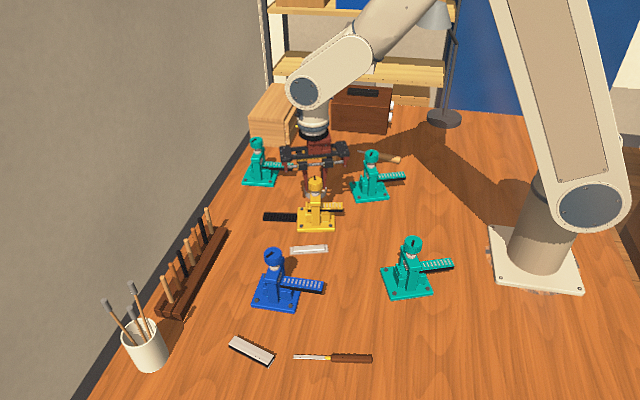

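View pics/t8.png

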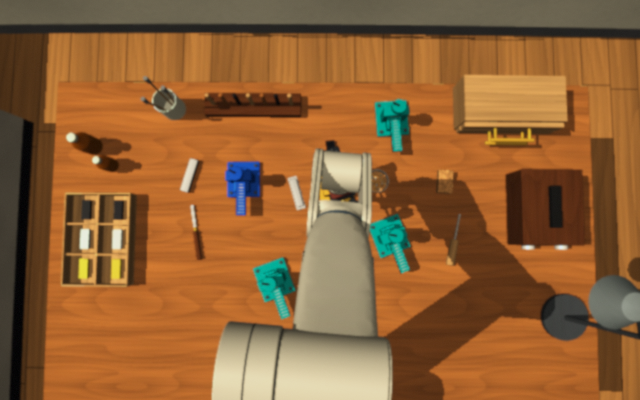

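```bash
python3 - <<'E'
from h import *
A=np.radians(12.4)
for off in (-10,0,10):
    a=A-np.pi/2+np.radians(off)
    for r in (0,19): print(off,r,(((proj("side",[603.5+r*np.cos(a),-37.5+r*np.sin(a),153])-[270,160]+.5)*7)-.5).round(1))
E
python3 - <<'E'
import cv2
a=cv2.imread("pics/s8full.png")[172:190,304:326]; cv2.imwrite("pics/s9.png",cv2.resize(a,None,fx=28,fy=28,interpolation=cv2.INTER_NEAREST))
E
```

```text
-10 0 [312.2 136. ]
-10 19 [320.6 107.8]
0 0 [312.2 136. ]
0 19 [312.3 107.5]
10 0 [312.2 136. ]
10 19 [303.9 108.1]
```

View pics/s9.png

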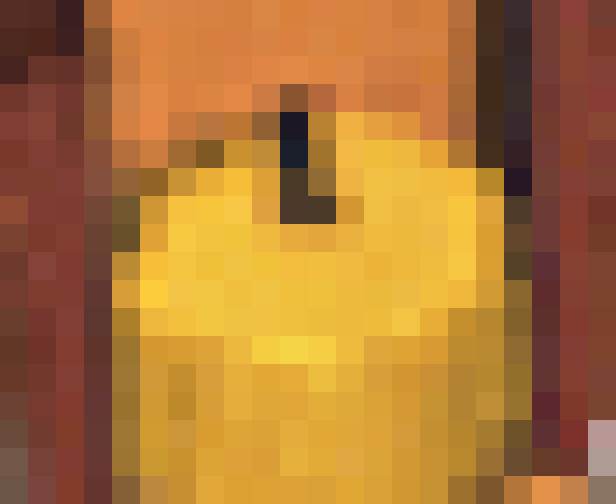

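The pointer runs from about (314.5,176) to (315,179.5) in the side view, along the predicted -y line to within a few degrees. The comb end is still at (342.9,202.4), the same as after the push. The bystanders I can see are where they were. Handing in while still gripping.

```bash
python3 st.py; python3 -c "
from workcell import close_job
print(close_job())"
```

```text
t 14.77 pos [603.5 -37.8 124.7] vise [ -0.   -0.3 124.7] tooly yaw-102.4: -82.31 z [ 0.001 -0.    -1.   ] q6 -0.432 F [-0.9 -1.6  2. ] M [-0.108  0.047 -0.03 ] w 39.4
the job is handed in; nothing more can be done
None
```

The job is handed in at 14.8 s, with the gripper still holding the knob a quarter turn back from seated.

- **Comb:** I pushed it about 25 mm until it stopped hard. The force rose to about 10 N with only 0.3 mm more travel. In the last picture the comb's end is at the same pixel as right after the push, so it stayed home.
- **Knob:** I gripped it once and turned it about 173° clockwise until the screw seated, where the resisting moment jumped from about 0 to 0.58 N m. I then backed it off about 90°.
- **Last checks:** The gripper is closed on the knob at 39.4 mm, with about 3 N on the wrist. The other things on the bench looked unmoved in the last pictures, though the arm hid the view of those close to the vise from above.
- **Small disagreement:** The angle is not exact. The tool turned 90 to 91° from where I put the seat, and at most 93° if the fingers slipped at the stop. The pointer in the coarse picture suggests it may be up to about 5° past the quarter turn, which is within what I can read from it. I left it there.

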